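# Register a storage box on the lid below

### The job

The smaller storage box was put down askew on the lid of the larger one. Slide it gently on the lid, without lifting it off or tipping it up, until all four of its feet have dropped fully home into the four recesses of the lid and it sits level; leave the things lying in front alone.

Things in the scene. Friction and masses are not known exactly. Their poses are not given: they have to be found in the camera images.
- lower_box: Grey lower storage box, 146 x 154 x 68 mm (x, y, z), with a white lid; fixed, does not move when touched. Origin: centre of its underside, on a 2 mm bench mat; x points to its back (away from the robot, within 0.2 rad), y to its left, z up.
- lid_nominal (a point): Point on the lower box, centre of its flat lid top if the lid (164 x 172 mm) sat centred. It is fast but was clipped on with play: its true centre is up to 6 mm off this point in x and in y, not reported, to be seen or felt. Lid square to the box, top 80 mm over the box's origin. Four recesses 24 x 24 mm, 8 mm deep, at x = 10 +-36, y = +-42 mm from the lid's true centre.
- lip_nominal (a point): Top of the lip along the lid's back edge, middle of its front face, if the lid sat centred (it shifts with the lid, up to 6 mm). Lip: 8 mm thick, 160 mm long, 24 mm above the lid, front face 72.5 mm behind the lid's centre. A box pushed square against it has its feet in line with the recesses in x within 0.5 mm; slid along it in y, it drops in.
- upper_box: Smaller grey box with grey lid, 68 mm high, loose, 0.28 to 0.52 kg. Origin: centre under its feet; x back, y left. Feet: round, 18 mm, 10 mm long, at x = +-36, y = +-42 mm. It starts flat on the lower lid (origin 80 mm over the lower box's), 12 to 26 mm too near the robot, up to 28 mm too far left or right, turned up to 0.15 rad. Fully home: 72 mm. Slides with 1 to 7 N, up to 12 N when first struck.
- band_front (a point): Middle of the front face of the upper box's base band, the widest part and the place to push: 124 x 144 mm (x, y), 10 to 32 mm above the box's origin. This point is 62 mm in front of the origin and 21 mm above it. The walls above are 112 x 132 mm, the lid on top 116 x 136 mm: too wide to grasp.
- bench_timer: White bench timer, 66 x 66 x 18 mm, lying on the bench in front to the left; origin at the centre of its underside. Leave alone.
- culture_dish: Round covered culture dish, 90 mm across, 14 mm high, on the bench in front to the right; origin at the centre of its underside. Leave alone.
- marker: Marker pen, 135 mm long, 16 mm thick, on the bench in front; origin at the centre of its underside. Leave alone.

How it is judged:
By the outcome, as a careful person would: the job done as asked, in the order asked, and still so for the second after the job is handed in, with the robot touching nothing.
It also fails if it takes over 72 s, if anything falls off the work surface, if the arm or the gripper's body presses on something with over 40 N, if the wrist force passes 120 N, or if a joint passes its speed limit or range.

### The arm

A 7-joint arm with a two-finger parallel gripper is mounted at the origin on a cart in front of the work surface, level with it; the furniture and walls round the work are solid. World frame = base frame: x ahead of the robot, y to its left, z up, the work surface at z = 0. Lengths are in mm, angles in rad, forces in N, time in s.
With the tool pointing down it reaches from about 425 to 875 mm from the base axis. Payload 9.9 kg.
Tool frame: the origin (TCP) lies on the centre line of the jaws, within the pads' length; the fingertips stand 17 mm ahead of it and the grasp point (between the pads) lies 2 mm behind it; z points along the fingers, y is the direction in which the jaws open and shut (so a half turn about z gives the same grasp; the last joint's range is limited). The gripper opens to 85 mm and grips with 20 to 120 N. Pads are 22 mm wide; open, the fingers measure 114 mm over their backs; the gripper's body (76 mm by 85 mm) begins 54 mm behind the grasp point. The pads swing forward as they close: fully open they stand 13 mm farther back than shut.
Start: joints at [-1.301, 0.576, 0.025, 1.437, -0.015, 1.129, -0.057], TCP at [233.857, 633.199, 248.289] pointing down, gripper open.
Joint ranges: [-2.76, 2.76], [-0.34, 2.15], [-1.52, 1.57], [0.19, 2.46], [-1.09, 4.23], [0.17, 1.99], [-2.82, 2.82]. Speed limits (rad/s): [2.22, 2.22, 3.01, 3.01, 3.14, 3.14, 3.14].

### API

Orientations are given as [roll, pitch, yaw] about the fixed x, y, z axes, in that order (R = Rz(yaw) Ry(pitch) Rx(roll)).
In Python, from station import ctrl gives the robot as it stands.
- The arm moves only by the tool carry_out, never from a script. Its argument "rows" is a list of rows, each an object of numbers: "dx", "dy", "dz": the shift along the tool's x, y, z in mm; "turn": the turn about the tool's z in degrees; "grip": the finger opening in mm, from 0 to 85.4. A call has 1 to 20 rows; each row is the pose to reach, as a shift and turn from the pose measured when the call began, along the tool's axes at that moment; what a row does not reach only later rows make up. A row lasts 1/12 s, in which the tool goes at most 41.7 mm and 7.16 degrees, less where a joint would pass 70% of its speed; a pose out of reach is approached as far as the arm can. A call with a gripper value outside its range is refused whole. The fingers move at their own pace and stop on an object; the grip force is fixed at half the most. Time passes only in rows, so rows that repeat a pose let the fingers close. It gives the time, the measured TCP pose, the force and the opening at its end, in the units of the state.
- ctrl.state(): the state, without advancing time (a new reading comes with each control period).
- ctrl.get_image(name): name is "side" or "top"; returns a dict with "image" (480x640x3 uint8, red, green, blue), "K" (3x3 intrinsics, pixels), "origin" and "attitude" of the camera in the world. Camera axes: x right, y down, z forward; pixel columns grow to the right and rows downward; lengths in mm; the calibration is good to about 2 mm. A picture is of the moment at which its call begins. There is no depth.
- ctrl.sign_off(): hands the job in, once; it reports no verdict.
The state is a dict: "time_s": time; "joint_pos": joint angles; "joint_vel": joint speeds; "joint_efforts": joint torques, N m; "ee_pos": TCP position; "ee_rot": TCP orientation; "contact_force": force on the tool from outside, world axes, zero at the start; "wrist_torque": the same for the moment, N m; "finger_gap": opening from 0.0 (shut) to 1.0 (fully open).
Only numpy, scipy, OpenCV 4.12 (cv2) and the standard library are available. Lean on these libraries where they do the work, as an engineer would, in place of code of your own. Each camera call takes 0.05 s, during which the arm holds its last target.

## Working session

There is one attempt and no reset: what is moved stays moved. The work goes in short steps, Python scripts to look and compute and a tool call to move; the robot and the scene stay as the last step left them, time stands still between calls to the robot, and variables do not carry over. Pictures are saved under pics/ and viewed, and the job is handed in when it is done.

Besides the shell and the picture viewer there is one more tool, called after "Call:" by a JSON object that holds its "api" and its "payload". carry_out: Moves the arm, as the interface text tells. Its arguments: {"type":"object","properties":{"rows":{"type":"array","items":{"type":"object","properties":{"dx":{"type":"number"},"dy":{"type":"number"},"dz":{"type":"number"},"turn":{"type":"number"},"grip":{"type":"number"}}}}},"required":["rows"]}

```bash
mkdir -p pics; ls; python3 - <<'E'
from station import ctrl
import cv2, numpy as np
s=ctrl.state(); print({k:np.round(v,3).tolist() for k,v in s.items()})
for n in ("side","top"):
    d=ctrl.get_image(n); cv2.imwrite(f"pics/{n}0.png",d["image"][:,:,::-1]); print(n,d["K"],d["origin"],d["attitude"])
E
```

```text
pics
{'time_s': 0.0, 'joint_pos': [-1.301, 0.577, 0.025, 1.438, -0.015, 1.129, -0.056], 'joint_vel': [0.001, -0.0, -0.001, 0.002, 0.0, -0.0, -0.001], 'joint_efforts': [-0.0, -76.574, 2.25, -28.597, 0.015, 0.013, -0.0], 'ee_pos': [233.673, 632.805, 247.433], 'ee_rot': [-3.14, 0.0, 2.788], 'contact_force': [-0.089, 0.047, 0.882], 'wrist_torque': [-0.043, 0.065, -0.004], 'finger_gap': 0.999}
side [[540.60044757   0.         333.38619998]
 [  0.         540.60044757 238.065316  ]
 [  0.           0.           1.        ]] [214.99985131 602.42923674 467.54721373] [-2.04265273  0.01812121 -2.65474271]
top [[528.67590859   0.         325.25637411]
 [  0.         528.67590859 235.59017579]
 [  0.           0.           1.        ]] [473.93738777 -67.33347624 945.91142021] [-3.02635778 -0.00933915 -1.58762389]
```

View pics/side0.png

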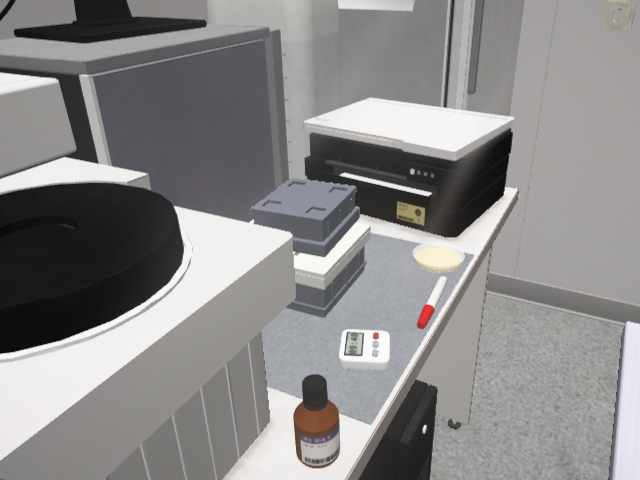

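View pics/top0.png

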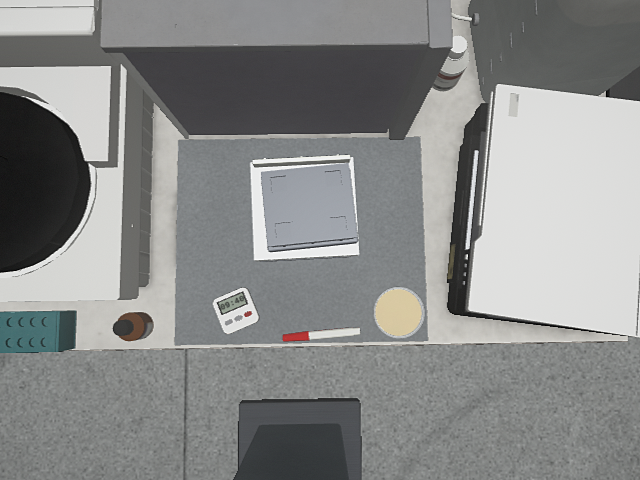

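The top view shows the white lid at about (252..358, 157..260), with the lip along its back edge at row 157. The upper box is on it at about (262..357, 165..250), shifted right and near the robot. The marker, dish and timer are in front. I'll zoom in next and set up ray casting.

```bash
cat > h.py <<'E'
import numpy as np, cv2
from scipy.spatial.transform import Rotation as R
def ray(d,uv,z):
    M=R.from_euler('xyz',d["attitude"]).as_matrix()
    uv=np.atleast_2d(uv).astype(float)
    p=np.c_[uv,np.ones(len(uv))]@np.linalg.inv(d["K"]).T@M.T
    o=np.array(d["origin"]); return o+p*((z-o[2])/p[:,2])[:,None]
def proj(d,P):
    M=R.from_euler('xyz',d["attitude"]).as_matrix()
    c=(np.atleast_2d(P)-np.array(d["origin"]))@M; q=c@d["K"].T; return q[:,:2]/q[:,2:]
E
python3 - <<'E'
from station import ctrl
from h import *
d=ctrl.get_image("top"); im=d["image"][:,:,::-1]
cv2.imwrite("pics/topz.png",cv2.resize(im[145:270,240:370],None,fx=4.6,fy=4.6,interpolation=cv2.INTER_CUBIC))
d2=ctrl.get_image("side"); im2=d2["image"][:,:,::-1]
cv2.imwrite("pics/sidez.png",cv2.resize(im2[170:320,240:380],None,fx=4,fy=4,interpolation=cv2.INTER_CUBIC))
for uv in [(252,157),(358,260),(252,260)]: print(ray(d,uv,82).round(1))
E
```

```text
[[708.   43.1  82. ]]
[[ 532.7 -130.    82. ]]
[[535.5  43.3  82. ]]
```

View pics/topz.png

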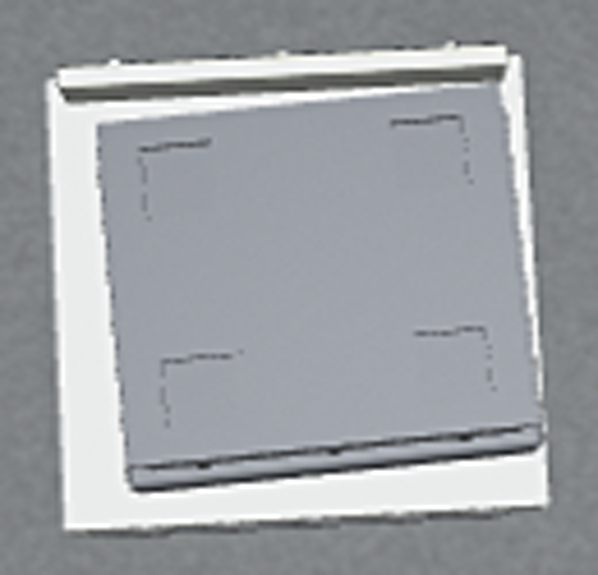

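View pics/sidez.png

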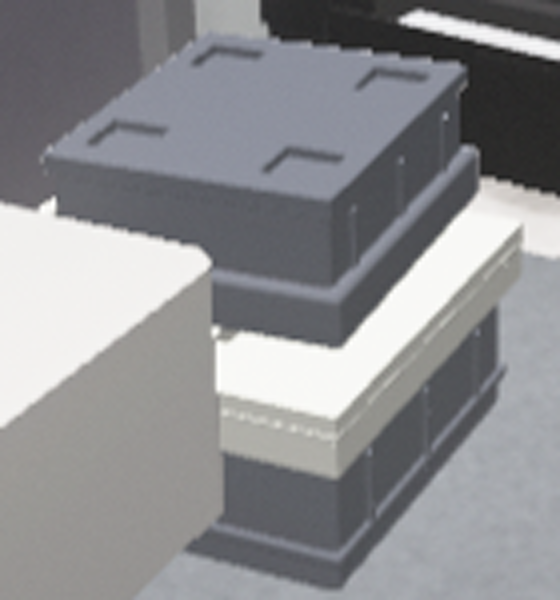

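The zoomed top view shows the upper lid's corners at about (97,125), (498,84), (538,425) and (130,467). The white lid runs from (50,80) to (548,507). The upper box is turned a few degrees counter-clockwise. I'll fit lines to the edges.

```bash
cat > meas.py <<'E'
from station import ctrl
from h import *
def edge_pts(g,a,b,n=40,half=5,w=None):
    """strongest gradient crossing perpendicular to a-b, subpixel"""
    a=np.array(a,float);b=np.array(b,float);t=(b-a)/np.linalg.norm(b-a);nn=np.array([-t[1],t[0]])
    s=np.linspace(-half,half,int(half*8)+1);out=[]
    for k in np.linspace(.08,.92,n):
        p=a+k*(b-a)+s[:,None]*nn
        v=cv2.remap(g,p[:,0].astype(np.float32)[None],p[:,1].astype(np.float32)[None],cv2.INTER_LINEAR)[0]
        gr=np.abs(np.gradient(cv2.GaussianBlur(v[None],(0,0),3)[0]))
        j=gr.argmax(); out.append(p[j])
    return np.float32(out)
def line(g,a,b,half=5):
    P=edge_pts(g,a,b,half=half)
    vx,vy,x,y=cv2.fitLine(P,cv2.DIST_HUBER,0,.01,.01).ravel()
    r=(P-[x,y])@np.array([-vy,vx]); return np.array([x,y]),np.array([vx,vy]),np.median(abs(r))
def world_line(d,L,z):
    p,v,_=L; A,B=ray(d,[p-20*v,p+20*v],z)[:,:2]; return A,B
def inter(L1,L2):
    (p,v,_),(q,w,_)=L1,L2
    t=np.linalg.solve(np.c_[v,-w],q-p); return p+t[0]*v
E
cat > m1.py <<'E'
from meas import *
d=ctrl.get_image("top"); g=d["image"].astype(np.float32).mean(2)
f=lambda x,y:((x+.5)/4.6+240-.5,(y+.5)/4.6+145-.5)
lid={'L':line(g,f(50,85),f(64,525),3),'R':line(g,f(521,70),f(547,490),2),'F':line(g,f(64,526),f(548,505),3)}
up={'L':line(g,f(97,125),f(128,450),3),'B':line(g,f(97,125),f(498,84),2),'R':line(g,f(498,84),f(540,415),2),'F':line(g,f(130,467),f(540,425),1.5)}
for n,D,z in (('lid',lid,82),('up',up,150)):
    for k,L in D.items():
        A,B=world_line(d,L,z); v=B-A; print(n,k,L[2].round(2),'ang',np.round((np.arctan2(v[1],v[0])+np.pi/4)%(np.pi/2)-np.pi/4,4))
    if n=='up':
        c=np.array([ray(d,inter(D[a],D[b]),z)[0,:2] for a,b in ('BL','BR','FR','FL')]); print(c.round(1),np.linalg.norm(np.roll(c,-1,0)-c,axis=1).round(1),'centre',c.mean(0).round(1))
    else:
        c=np.array([ray(d,inter(D[a],D[b]),z)[0,:2] for a,b in ('FL','FR')]); print(c.round(1),np.linalg.norm(c[0]-c[1]).round(1),(c.mean(0)).round(1))
E
python3 m1.py
```

```text
lid L 0.07 ang 0.039
lid R 0.13 ang 0.0468
lid F 0.1 ang 0.0377
[[ 535.5   40.7]
 [ 542.  -132.6]] 173.5 [538.7 -45.9]
up L 0.2 ang 0.0888
up B 0.1 ang 0.0871
up R 0.13 ang 0.0893
up F 0.0 ang 0.0868
[[ 666.8   22.7]
 [ 678.8 -114.7]
 [ 563.8 -125. ]
 [ 551.9   12.4]] [137.9 115.4 137.9 115.4] centre [615.3 -51.1]
```

The upper box is 20 mm too near and 8 mm too far right, turned 0.05 rad relative to the lid. Before the transit I'll check how tall the appliance on the left is.

```bash
python3 - <<'E'
from meas import *
d=ctrl.get_image("top"); e=ctrl.get_image("side")
print(e["origin"])
im=d["image"][:,:,::-1]; cv2.imwrite("pics/topl.png",cv2.resize(im[40:360,0:200],None,fx=1.8,fy=1.8))
def tri(a,b):
    o1=np.array(d["origin"]);o2=np.array(e["origin"])
    v1=ray(d,a,0)[0]-o1; v2=ray(e,b,0)[0]-o2
    t=np.linalg.lstsq(np.c_[v1,-v2],o2-o1,rcond=None)[0]; return o1+t[0]*v1,o2+t[1]*v2
for a in [(121,301),(139,299)]: print(tri(a,(293,240)))
for z in (0,100,150,200,250,300): print(z,ray(d,(121,301),z).round(),ray(e,(293,240),z).round())
# printer left top edge, cabinet bottom front
for z in (100,150,200): print('prn',ray(d,[(450,315),(488,100)],z).round())
for z in (0,100,200,300): print('cab',ray(d,[(190,135),(400,135),(105,45)],z).round())
E
```

```text
[214.99985131 602.42923674 467.54721373]
(array([472.80862869, 202.0544494 , 223.39662132]), array([476.11101977, 203.81895941, 224.04935547]))
(array([475.10281792, 181.67487367, 212.18823212]), array([486.55304965, 187.87823788, 214.31169497]))
0 [[472. 285.   0.]] [[ 716. -163.    0.]]
100 [[473. 248. 100.]] [[609.   1. 100.]]
150 [[473. 229. 150.]] [[556.  83. 150.]]
200 [[473. 211. 200.]] [[502. 164. 200.]]
250 [[473. 192. 250.]] [[448. 246. 250.]]
300 [[473. 173. 300.]] [[395. 328. 300.]]
prn [[ 442. -273.  100.]
 [ 795. -352.  100.]]
prn [[ 444. -261.  150.]
 [ 776. -335.  150.]]
prn [[ 446. -248.  200.]
 [ 757. -318.  200.]]
cab [[ 773.  167.    0.]
 [ 768. -219.    0.]
 [ 949.  328.    0.]]
cab [[ 742.  143.  100.]
 [ 737. -203.  100.]
 [ 899.  286.  100.]]
cab [[ 710.  118.  200.]
 [ 706. -187.  200.]
 [ 848.  245.  200.]]
cab [[ 678.   93.  300.]
 [ 675. -171.  300.]
 [ 798.  203.  300.]]
```

View pics/topl.png

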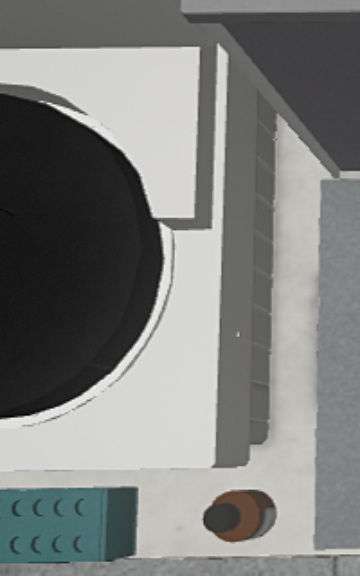

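The device on the left is about 223 mm high, so I'll go up first and then across.

Call:
{"api": "carry_out", "payload": {"rows": [{"dz": -40, "grip": 40}, {"dz": -80, "grip": 40}, {"dz": -120, "grip": 40}, {"dz": -140, "grip": 40}, {"dx": -20, "dy": -25, "dz": -140, "turn": -4, "grip": 40}, {"dx": -45, "dy": -52, "dz": -140, "turn": -8, "grip": 40}, {"dx": -70, "dy": -80, "dz": -140, "turn": -12, "grip": 40}, {"dx": -95, "dy": -110, "dz": -140, "turn": -16, "grip": 40}, {"dx": -120, "dy": -140, "dz": -140, "turn": -20, "grip": 40}, {"dx": -145, "dy": -168, "dz": -140, "turn": -22.5, "grip": 40}, {"dx": -170, "dy": -197, "dz": -140, "turn": -22.5, "grip": 40}, {"dx": -195, "dy": -226, "dz": -140, "turn": -22.5, "grip": 40}, {"dx": -220, "dy": -255, "dz": -140, "turn": -22.5, "grip": 40}, {"dx": -245, "dy": -284, "dz": -140, "turn": -22.5, "grip": 40}, {"dx": -270, "dy": -313, "dz": -140, "turn": -22.5, "grip": 40}, {"dx": -295, "dy": -342, "dz": -140, "turn": -22.5, "grip": 40}, {"dx": -320, "dy": -371, "dz": -140, "turn": -22.5, "grip": 40}, {"dx": -345, "dy": -400, "dz": -140, "turn": -22.5, "grip": 40}, {"dx": -370, "dy": -430, "dz": -140, "turn": -22.5, "grip": 40}, {"dx": -370, "dy": -430, "dz": -140, "turn": -22.5, "grip": 40}]}}

```text
invalid input at $.rows[0]: expected keys dx, dy, dz, turn, grip
```

Call:
{"api": "carry_out", "payload": {"rows": [{"dx": 0, "dy": 0, "turn": 0, "dz": -40, "grip": 40}, {"dx": 0, "dy": 0, "turn": 0, "dz": -80, "grip": 40}, {"dx": 0, "dy": 0, "turn": 0, "dz": -120, "grip": 40}, {"dx": 0, "dy": 0, "turn": 0, "dz": -140, "grip": 40}, {"dx": -20, "dy": -25, "dz": -140, "turn": -4, "grip": 40}, {"dx": -45, "dy": -52, "dz": -140, "turn": -8, "grip": 40}, {"dx": -70, "dy": -80, "dz": -140, "turn": -12, "grip": 40}, {"dx": -95, "dy": -110, "dz": -140, "turn": -16, "grip": 40}, {"dx": -120, "dy": -140, "dz": -140, "turn": -20, "grip": 40}, {"dx": -145, "dy": -168, "dz": -140, "turn": -22.5, "grip": 40}, {"dx": -170, "dy": -197, "dz": -140, "turn": -22.5, "grip": 40}, {"dx": -195, "dy": -226, "dz": -140, "turn": -22.5, "grip": 40}, {"dx": -220, "dy": -255, "dz": -140, "turn": -22.5, "grip": 40}, {"dx": -245, "dy": -284, "dz": -140, "turn": -22.5, "grip": 40}, {"dx": -270, "dy": -313, "dz": -140, "turn": -22.5, "grip": 40}, {"dx": -295, "dy": -342, "dz": -140, "turn": -22.5, "grip": 40}, {"dx": -320, "dy": -371, "dz": -140, "turn": -22.5, "grip": 40}, {"dx": -345, "dy": -400, "dz": -140, "turn": -22.5, "grip": 40}, {"dx": -370, "dy": -430, "dz": -140, "turn": -22.5, "grip": 40}, {"dx": -370, "dy": -430, "dz": -140, "turn": -22.5, "grip": 40}]}}

```text
time_s: 2.02
ee_pos: [433.7, 94.0, 388.8]
ee_rot: [-3.139, 0.002, -3.113]
contact_force: [-0.5, 1.0, -0.4]
finger_gap: 0.466
```

Call:
{"api": "carry_out", "payload": {"rows": [{"dx": -20, "dy": -38, "dz": 0, "turn": -0.6, "grip": 40}, {"dx": -38, "dy": -76, "dz": 0, "turn": -0.6, "grip": 40}, {"dx": -55, "dy": -112, "dz": 0, "turn": -0.6, "grip": 40}, {"dx": -67, "dy": -149, "dz": 20, "turn": -0.6, "grip": 40}, {"dx": -67, "dy": -149, "dz": 60, "turn": -0.6, "grip": 40}, {"dx": -67, "dy": -149, "dz": 100, "turn": -0.6, "grip": 40}, {"dx": -67, "dy": -149, "dz": 140, "turn": -0.6, "grip": 40}, {"dx": -67, "dy": -149, "dz": 180, "turn": -0.6, "grip": 40}, {"dx": -67, "dy": -149, "dz": 210, "turn": -0.6, "grip": 40}, {"dx": -67, "dy": -149, "dz": 230, "turn": -0.6, "grip": 40}, {"dx": -67, "dy": -149, "dz": 230, "turn": -0.6, "grip": 40}]}}

```text
time_s: 2.93
ee_pos: [503.2, -53.2, 155.8]
ee_rot: [-3.139, -0.005, -3.102]
contact_force: [-0.2, 0.2, -0.9]
finger_gap: 0.468
```

```bash
cat > snap.py <<'E'
import sys
from meas import *
n=sys.argv[1]
d=ctrl.get_image("top")["image"]; e=ctrl.get_image("side")["image"]
a=cv2.resize(d[130:290,220:390],None,fx=2.35,fy=2.35,interpolation=cv2.INTER_CUBIC)
b=cv2.resize(e[130:330,230:400],None,fx=2.35,fy=2.35,interpolation=cv2.INTER_CUBIC)
h=max(a.shape[0],b.shape[0]); pad=lambda x:np.pad(x,((0,h-x.shape[0]),(0,0),(0,0)))
cv2.imwrite(f"pics/{n}.png",np.hstack([pad(a),pad(b)])[:,:,::-1])
E
python3 snap.py s1
```

```text
(no output)
```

View pics/s1.png

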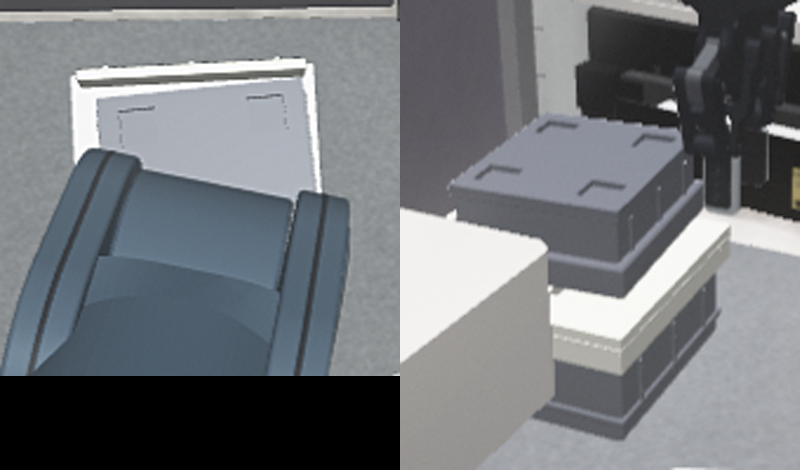

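The side view shows the near (left) fingertip's lower end at zoom (722,212), i.e. side pixel (367,220). I'll use it to find the tip height.

```bash
python3 - <<'E'
from meas import *
e=ctrl.get_image("side")
for z in (135,140,145,150,155): print(z,proj(e,[[503,-28,z],[503,-78,z]]).round(1).tolist(), ray(e,(367,220),z).round(0))
E
```

```text
135 [[366.1, 224.7], [380.2, 211.6]] [[508. -43. 135.]]
140 [[366.1, 221.5], [380.3, 208.5]] [[504. -33. 140.]]
145 [[366.2, 218.3], [380.3, 205.5]] [[500. -23. 145.]]
150 [[366.2, 215.1], [380.4, 202.3]] [[495. -14. 150.]]
155 [[366.2, 211.8], [380.5, 199.2]] [[491.  -4. 155.]]
```

Call:
{"api": "carry_out", "payload": {"rows": [{"dx": 0, "dy": 0, "dz": 20, "turn": 0, "grip": 40}, {"dx": 0, "dy": 0, "dz": 40, "turn": 0, "grip": 40}, {"dx": 0, "dy": 0, "dz": 45, "turn": 0, "grip": 40}, {"dx": -8, "dy": 0, "dz": 45, "turn": 0, "grip": 40}, {"dx": -16, "dy": 0, "dz": 45, "turn": 0, "grip": 40}, {"dx": -22, "dy": 0, "dz": 45, "turn": 0, "grip": 40}, {"dx": -26, "dy": 0, "dz": 45, "turn": 0, "grip": 40}, {"dx": -28, "dy": 0, "dz": 45, "turn": 0, "grip": 40}, {"dx": -28, "dy": 0, "dz": 45, "turn": 0, "grip": 40}]}}

```text
time_s: 3.83
ee_pos: [535.0, -52.7, 116.0]
ee_rot: [-3.138, 0.004, -3.102]
contact_force: [0.2, -0.3, 1.0]
finger_gap: 0.467
```

Call:
{"api": "carry_out", "payload": {"rows": [{"dx": 0, "dy": 0, "dz": 4, "turn": 0, "grip": 40}, {"dx": -1, "dy": 0, "dz": 4, "turn": 0, "grip": 40}, {"dx": -2, "dy": 0, "dz": 4, "turn": 0, "grip": 40}, {"dx": -3, "dy": 0, "dz": 4, "turn": 0, "grip": 40}, {"dx": -4, "dy": 0, "dz": 4, "turn": 0, "grip": 40}, {"dx": -5, "dy": 0, "dz": 4, "turn": 0, "grip": 40}, {"dx": -6, "dy": 0, "dz": 4, "turn": 0, "grip": 40}, {"dx": -7, "dy": 0, "dz": 4, "turn": 0, "grip": 40}, {"dx": -8, "dy": 0, "dz": 4, "turn": 0, "grip": 40}]}}

```text
time_s: 4.58
ee_pos: [542.5, -52.3, 111.9]
ee_rot: [-3.139, 0.003, -3.102]
contact_force: [-3.3, 0.1, 2.5]
finger_gap: 0.469
```

```bash
python3 snap.py s2
```

```text
(no output)
```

View pics/s2.png

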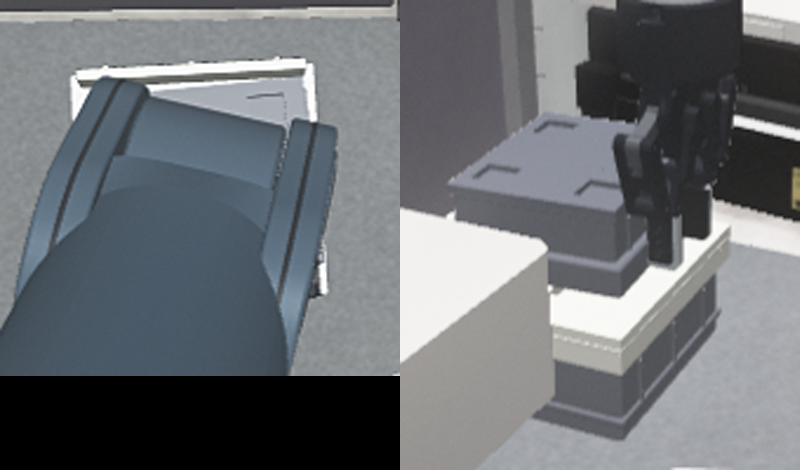

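The fingertips touch the band front at zoom (670,260), with a 3 N reading. I'll push on slowly.

Call:
{"api": "carry_out", "payload": {"rows": [{"dx": -1, "dy": 0, "dz": 0, "turn": 0, "grip": 40}, {"dx": -2, "dy": 0, "dz": 0, "turn": 0, "grip": 40}, {"dx": -3, "dy": 0, "dz": 0, "turn": 0, "grip": 40}, {"dx": -4, "dy": 0, "dz": 0, "turn": 0, "grip": 40}, {"dx": -5, "dy": 0, "dz": 0, "turn": 0, "grip": 40}, {"dx": -6, "dy": 0, "dz": 0, "turn": 0, "grip": 40}, {"dx": -7, "dy": 0, "dz": 0, "turn": 0, "grip": 40}, {"dx": -8, "dy": 0, "dz": 0, "turn": 0, "grip": 40}, {"dx": -9, "dy": 0, "dz": 0, "turn": 0, "grip": 40}, {"dx": -10, "dy": 0, "dz": 0, "turn": 0, "grip": 40}, {"dx": -11, "dy": 0, "dz": 0, "turn": 0, "grip": 40}, {"dx": -12, "dy": 0, "dz": 0, "turn": 0, "grip": 40}]}}

```text
time_s: 5.68
ee_pos: [554.9, -51.8, 111.9]
ee_rot: [-3.139, 0.003, -3.102]
contact_force: [-1.1, 0.4, -1.8]
finger_gap: 0.472
```

Call:
{"api": "carry_out", "payload": {"rows": [{"dx": -1, "dy": 0, "dz": 0, "turn": 0, "grip": 40}, {"dx": -2, "dy": 0, "dz": 0, "turn": 0, "grip": 40}, {"dx": -3, "dy": 0, "dz": 0, "turn": 0, "grip": 40}, {"dx": -4, "dy": 0, "dz": 0, "turn": 0, "grip": 40}, {"dx": -5, "dy": 0, "dz": 0, "turn": 0, "grip": 40}]}}

```text
time_s: 6.1
ee_pos: [559.3, -51.8, 111.9]
ee_rot: [-3.139, 0.002, -3.102]
contact_force: [-7.3, -0.3, 3.8]
finger_gap: 0.469
```

```bash
python3 snap.py s3; python3 -c "
from station import ctrl
print(ctrl.state()['contact_force'],ctrl.state()['ee_pos'])"
```

```text
[-3.92586908 -0.05809041  2.12572763] [559.28245002 -51.78048564 111.86821167]
```

View pics/s3.png

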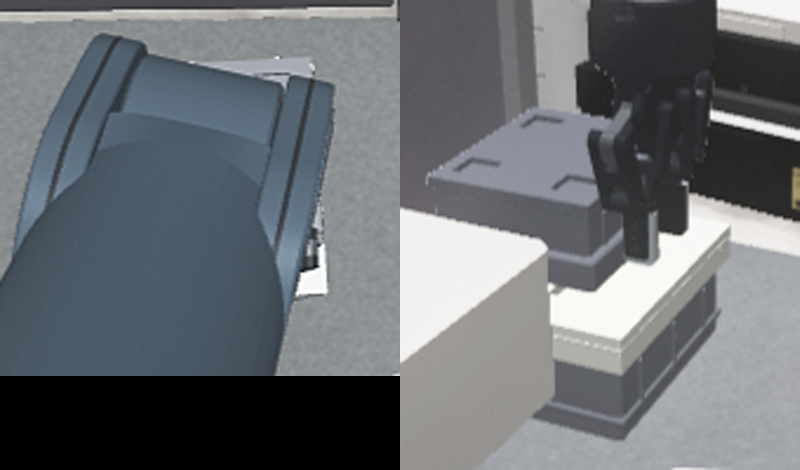

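The box has slid back and its top is close to the lip. I'll push the last few millimetres and watch the force.

Call:
{"api": "carry_out", "payload": {"rows": [{"dx": -0.7, "dy": 0, "dz": 0, "turn": 0, "grip": 40}, {"dx": -1.4, "dy": 0, "dz": 0, "turn": 0, "grip": 40}, {"dx": -2, "dy": 0, "dz": 0, "turn": 0, "grip": 40}, {"dx": -2.5, "dy": 0, "dz": 0, "turn": 0, "grip": 40}]}}

```text
time_s: 6.53
ee_pos: [559.3, -51.8, 111.7]
ee_rot: [-3.139, -0.003, -3.102]
contact_force: [-12.3, -0.6, 9.1]
finger_gap: 0.467
```

Call:
{"api": "carry_out", "payload": {"rows": [{"dx": -2.5, "dy": 0, "dz": 0, "turn": 0, "grip": 40}, {"dx": -3, "dy": 0, "dz": 0, "turn": 0, "grip": 40}, {"dx": -3.5, "dy": 0, "dz": 0, "turn": 0, "grip": 40}]}}

```text
time_s: 6.78
ee_pos: [559.4, -51.7, 111.4]
ee_rot: [-3.14, -0.009, -3.103]
contact_force: [-15.8, -0.3, 11.0]
finger_gap: 0.466
```

It is against the lip: the tool stopped at x=559.4 while the force rose. Now I'll back off, rise and move to the right to look.

Call:
{"api": "carry_out", "payload": {"rows": [{"dx": 10, "dy": 0, "dz": 0, "turn": 0, "grip": 40}, {"dx": 30, "dy": 0, "dz": 0, "turn": 0, "grip": 20}, {"dx": 50, "dy": 0, "dz": 0, "turn": 0, "grip": 0}, {"dx": 60, "dy": 0, "dz": -20, "turn": 0, "grip": 0}, {"dx": 60, "dy": 0, "dz": -60, "turn": 0, "grip": 0}, {"dx": 60, "dy": 0, "dz": -100, "turn": 0, "grip": 0}, {"dx": 60, "dy": -30, "dz": -130, "turn": 0, "grip": 0}, {"dx": 60, "dy": -70, "dz": -150, "turn": 0, "grip": 0}, {"dx": 60, "dy": -105, "dz": -150, "turn": 0, "grip": 0}, {"dx": 60, "dy": -140, "dz": -150, "turn": 0, "grip": 0}, {"dx": 60, "dy": -160, "dz": -150, "turn": 0, "grip": 0}, {"dx": 60, "dy": -160, "dz": -150, "turn": 0, "grip": 0}]}}

```text
time_s: 7.78
ee_pos: [507.0, -219.5, 263.0]
ee_rot: [-3.136, -0.007, -3.109]
contact_force: [-0.7, 0.1, 0.2]
finger_gap: -0.001
```

```bash
python3 - <<'E'
from meas import *
d=ctrl.get_image("top"); cv2.imwrite("pics/t4.png",d["image"][:,:,::-1])
E
python3 snap.py s4
```

```text
(no output)
```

View pics/t4.png

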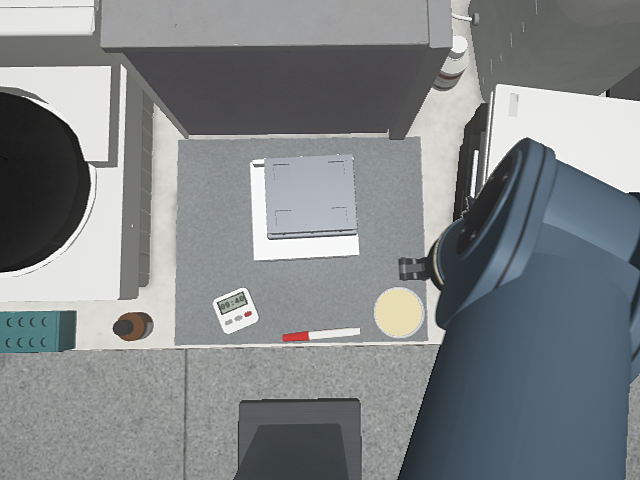

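View pics/s4.png

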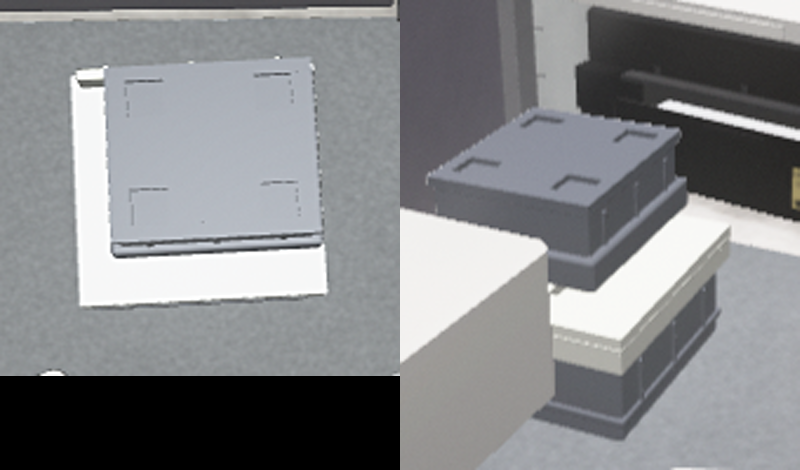

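The box is square on the lid and against the lip, with its upper lid at top pixels (265,158), (353,155), (357,230) and (268,232). It is still right of centre. Measuring the remaining y offset:

```bash
cat > m2.py <<'E'
from meas import *
import sys
ztop=float(sys.argv[1])
q=np.array(eval(sys.argv[2]),float) # BL BR FR FL
d=ctrl.get_image("top"); g=d["image"].astype(np.float32).mean(2)
up={'L':line(g,q[0],q[3],2.5),'B':line(g,q[0],q[1],2),'R':line(g,q[1],q[2],2),'F':line(g,q[2],q[3],1.5)}
c=np.array([ray(d,inter(up[a],up[b]),ztop)[0,:2] for a,b in ('BL','BR','FR','FL')])
print([up[k][2].round(2) for k in up]); print(c.round(1),np.linalg.norm(np.roll(c,-1,0)-c,axis=1).round(1))
m=c.mean(0); yv=(c[0]+c[3]-c[1]-c[2]); yaw=np.arctan2(-yv[0],yv[1])
C=np.array([624.7,-42.6]);a=.0385;r=np.array([[np.cos(a),np.sin(a)],[-np.sin(a),np.cos(a)]])@(m-C)-[10,0]
print('centre',m.round(1),'yaw',yaw.round(4),'rel to recess pose (lid frame)',r.round(1))
E
python3 m2.py 150 "[(264.7,158.5),(352.8,155.5),(357,230),(267.7,232)]"
```

```text
[np.float32(0.21), np.float32(0.07), np.float32(0.15), np.float32(0.39)]
[[ 687.5   16.9]
 [ 691.5 -119.5]
 [ 572.9 -123.6]
 [ 573.    12.6]] [136.5 118.7 136.3 114.6]
centre [631.2 -53.4] yaw 0.0146 rel to recess pose (lid frame) [ -3.9 -11. ]
```

Remaining offset is about 11 mm to the left in y, with yaw matching the lid. Next I'll go to the right side of the box.

Call:
{"api": "carry_out", "payload": {"rows": [{"dx": -30, "dy": 11, "dz": 0, "turn": -0.4, "grip": 0}, {"dx": -60, "dy": 22, "dz": 0, "turn": -0.4, "grip": 0}, {"dx": -90, "dy": 33, "dz": 0, "turn": -0.4, "grip": 0}, {"dx": -115, "dy": 42, "dz": 0, "turn": -0.4, "grip": 0}, {"dx": -128, "dy": 45, "dz": 0, "turn": -0.4, "grip": 0}, {"dx": -128, "dy": 45, "dz": 30, "turn": -0.4, "grip": 0}, {"dx": -128, "dy": 45, "dz": 60, "turn": -0.4, "grip": 0}, {"dx": -128, "dy": 45, "dz": 90, "turn": -0.4, "grip": 0}, {"dx": -128, "dy": 45, "dz": 113, "turn": -0.4, "grip": 0}, {"dx": -128, "dy": 45, "dz": 113, "turn": -0.4, "grip": 0}, {"dx": -128, "dy": 45, "dz": 113, "turn": -0.4, "grip": 0}]}}

```text
time_s: 8.9
ee_pos: [632.5, -160.9, 147.4]
ee_rot: [3.141, -0.011, -3.093]
contact_force: [0.9, -0.5, 1.1]
finger_gap: 0.002
```

```bash
python3 - <<'E'
from meas import *
d=ctrl.get_image("top"); 
e=ctrl.get_image("side")
a=cv2.resize(d["image"][120:320,240:440],None,fx=2,fy=2); b=cv2.resize(e["image"][130:330,240:440],None,fx=2,fy=2)
cv2.imwrite("pics/t5.png",np.hstack([a,b])[:,:,::-1])
E
```

```text
(no output)
```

View pics/t5.png

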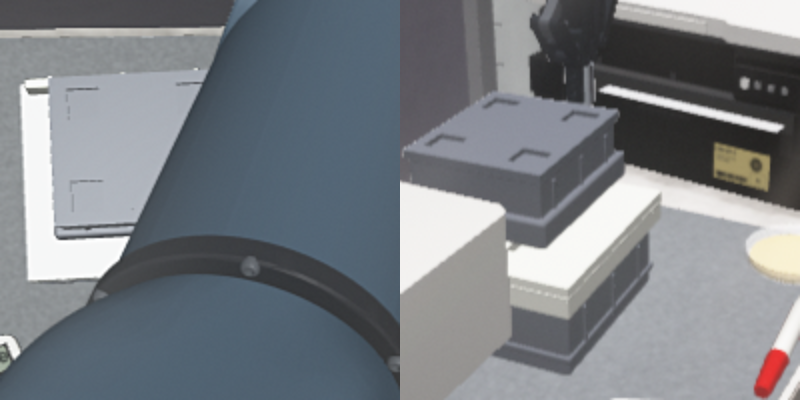

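The fingers are behind the box's right side at side zoom (585,85), clear of it by about 20 mm. Descending to band height.

Call:
{"api": "carry_out", "payload": {"rows": [{"dx": 0, "dy": -3, "dz": 10, "turn": 0.5, "grip": 0}, {"dx": 0, "dy": -3, "dz": 20, "turn": 0.5, "grip": 0}, {"dx": 0, "dy": -3, "dz": 30, "turn": 0.5, "grip": 0}, {"dx": 0, "dy": -3, "dz": 33, "turn": 0.5, "grip": 0}, {"dx": 0, "dy": -3, "dz": 33, "turn": 0.5, "grip": 0}, {"dx": 0, "dy": -3, "dz": 33, "turn": 0.5, "grip": 0}]}}

```text
time_s: 9.5
ee_pos: [633.6, -165.2, 116.4]
ee_rot: [-3.14, -0.007, -3.102]
contact_force: [0.9, 0.2, -0.1]
finger_gap: 0.007
```

Call:
{"api": "carry_out", "payload": {"rows": [{"dx": 0, "dy": 4, "dz": 2, "turn": 0, "grip": 0}, {"dx": 0, "dy": 8, "dz": 2, "turn": 0, "grip": 0}, {"dx": 0, "dy": 12, "dz": 2, "turn": 0, "grip": 0}, {"dx": 0, "dy": 15, "dz": 2, "turn": 0, "grip": 0}, {"dx": 0, "dy": 17, "dz": 2, "turn": 0, "grip": 0}, {"dx": 0, "dy": 18, "dz": 2, "turn": 0, "grip": 0}, {"dx": 0, "dy": 19, "dz": 2, "turn": 0, "grip": 0}, {"dx": 0, "dy": 20, "dz": 2, "turn": 0, "grip": 0}, {"dx": 0, "dy": 21, "dz": 2, "turn": 0, "grip": 0}]}}

```text
time_s: 10.25
ee_pos: [632.7, -144.1, 114.4]
ee_rot: [-3.14, -0.007, -3.102]
contact_force: [-0.9, 0.6, -0.2]
finger_gap: 0.002
```

Call:
{"api": "carry_out", "payload": {"rows": [{"dx": 0, "dy": 1, "dz": 0, "turn": 0, "grip": 0}, {"dx": 0, "dy": 2, "dz": 0, "turn": 0, "grip": 0}, {"dx": 0, "dy": 3, "dz": 0, "turn": 0, "grip": 0}, {"dx": 0, "dy": 4, "dz": 0, "turn": 0, "grip": 0}, {"dx": 0, "dy": 5, "dz": 0, "turn": 0, "grip": 0}, {"dx": 0, "dy": 6, "dz": 0, "turn": 0, "grip": 0}]}}

```text
time_s: 10.75
ee_pos: [632.6, -138.3, 114.5]
ee_rot: [-3.14, -0.007, -3.103]
contact_force: [0.1, -3.5, 1.9]
finger_gap: -0.002
```

Call:
{"api": "carry_out", "payload": {"rows": [{"dx": 0, "dy": 1, "dz": 0, "turn": 0, "grip": 0}, {"dx": 0, "dy": 2, "dz": 0, "turn": 0, "grip": 0}, {"dx": 0, "dy": 3, "dz": 0, "turn": 0, "grip": 0}, {"dx": 0, "dy": 4, "dz": 0, "turn": 0, "grip": 0}, {"dx": 0, "dy": 5, "dz": 0, "turn": 0, "grip": 0}, {"dx": 0, "dy": 6, "dz": 0, "turn": 0, "grip": 0}]}}

```text
time_s: 11.25
ee_pos: [632.4, -132.7, 114.7]
ee_rot: [-3.139, -0.006, -3.103]
contact_force: [0.1, -6.8, 2.8]
finger_gap: -0.003
```

```bash
python3 snap.py s6
```

```text
(no output)
```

View pics/s6.png

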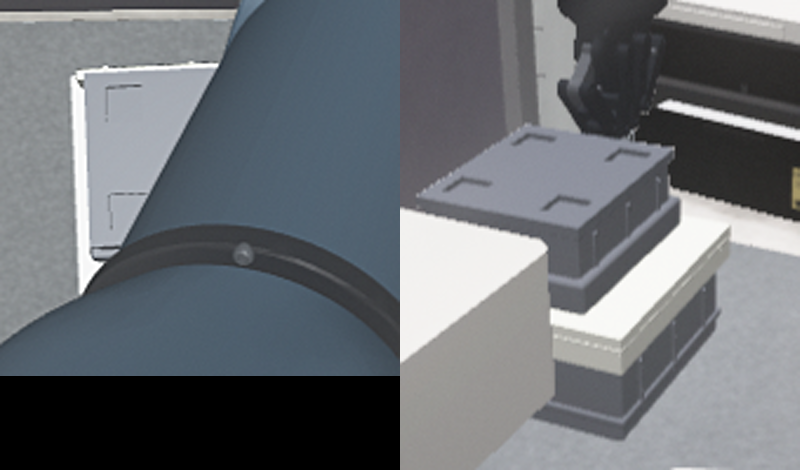

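The box seems lower and about 10 mm further left. I'll back off and check.

Call:
{"api": "carry_out", "payload": {"rows": [{"dx": 0, "dy": -3, "dz": 0, "turn": 0, "grip": 0}, {"dx": 0, "dy": -12, "dz": 0, "turn": 0, "grip": 0}, {"dx": 0, "dy": -25, "dz": 0, "turn": 0, "grip": 0}, {"dx": 0, "dy": -35, "dz": -10, "turn": 0, "grip": 0}, {"dx": 0, "dy": -37, "dz": -40, "turn": 0, "grip": 0}, {"dx": 0, "dy": -37, "dz": -75, "turn": 0, "grip": 0}, {"dx": 0, "dy": -37, "dz": -115, "turn": 0, "grip": 0}, {"dx": 20, "dy": -40, "dz": -145, "turn": 0, "grip": 0}, {"dx": 50, "dy": -50, "dz": -150, "turn": 0, "grip": 0}, {"dx": 80, "dy": -60, "dz": -150, "turn": 0, "grip": 0}, {"dx": 110, "dy": -70, "dz": -150, "turn": 0, "grip": 0}, {"dx": 125, "dy": -80, "dz": -150, "turn": 0, "grip": 0}, {"dx": 125, "dy": -80, "dz": -150, "turn": 0, "grip": 0}, {"dx": 125, "dy": -80, "dz": -150, "turn": 0, "grip": 0}]}}

```text
time_s: 12.52
ee_pos: [511.1, -218.8, 266.6]
ee_rot: [-3.139, -0.005, -3.106]
contact_force: [0.1, 0.8, -0.4]
finger_gap: 0.001
```

```bash
python3 snap.py s7; python3 - <<'E'
from meas import *
d=ctrl.get_image("top")["image"]; e=ctrl.get_image("side")["image"]
a=cv2.resize(d[150:265,245:365],(400,383),interpolation=cv2.INTER_CUBIC); b=cv2.resize(e[170:290,250:370],(400,400),interpolation=cv2.INTER_CUBIC)[:383]
cv2.imwrite("pics/z7.png",np.hstack([a,b])[:,:,::-1])
E
```

```text
(no output)
```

View pics/z7.png

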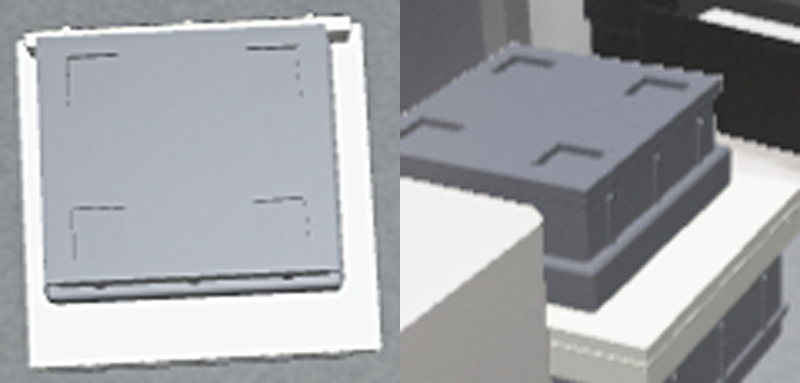

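The top view shows the box square, with its left edge at zoom x=38 and right edge at 330, a bit left within the lid. I'll measure the height by triangulation and the y offset.

```bash
for z in 150 142; do python3 m2.py $z "[(256.4,161.4),(342.5,157.5),(347,230.4),(258.8,234.6)]"; done
python3 - <<'E'
from meas import *
d=ctrl.get_image("top"); e=ctrl.get_image("side")
# corner FL/FR/BR of upper lid: zoom px in side crop
import itertools
S=lambda x,y:(250+x/3.333,170+y/3.333)
T=lambda x,y:(245+x/3.333,150+y/3.333)
o1=np.array(d["origin"]);o2=np.array(e["origin"])
for n,a,b in [('FL',T(46,281),S(585,190)) if 0 else ('FL',T(46,277),S(186,190)),('FR',T(340,270),S(321,77))]:
    v1=ray(d,a,0)[0]-o1; v2=ray(e,b,0)[0]-o2
    t=np.linalg.lstsq(np.c_[v1,-v2],o2-o1,rcond=None)[0]; print(n,o1+t[0]*v1,o2+t[1]*v2)
E
```

```text
[np.float32(0.08), np.float32(0.04), np.float32(0.0), np.float32(0.04)]
[[ 683.5   29.7]
 [ 688.1 -106.4]
 [ 573.8 -111. ]
 [ 569.2   25.7]] [136.2 114.4 136.8 114.3]
centre [628.7 -40.5] yaw 0.0336 rel to recess pose (lid frame) [-6.  2.]
[np.float32(0.08), np.float32(0.04), np.float32(0.02), np.float32(0.05)]
[[ 685.6   30.7]
 [ 690.2 -106.9]
 [ 574.8 -111.3]
 [ 570.2   26.7]] [137.6 115.5 138.  115.5]
centre [630.2 -40.2] yaw 0.0336 rel to recess pose (lid frame) [-4.4  2.2]
FL [572.48866077  25.38843388 140.25671824] [571.01545155  24.63220317 139.98947496]
FR [ 573.60689669 -109.95988129  140.30941681] [ 575.18870891 -109.23152009  140.46658006]
```

The size match at z=142 agrees with home: 137.6 x 115.5 mm, against 137.9 x 115.4 mm at z=150 before. As a cross-check, I'll project the band's bottom corners into the side view for both heights.

```bash
python3 - <<'E'
from meas import *
e=ctrl.get_image("side"); im=cv2.resize(e["image"][170:290,250:400],None,fx=5,fy=5,interpolation=cv2.INTER_CUBIC)[:,:,::-1].copy()
for dz,c,col in ((74,(630.2,-40.2),(0,255,0)),(82,(628.7,-40.5),(0,0,255))):
    a=.0345;M=np.array([[np.cos(a),-np.sin(a)],[np.sin(a),np.cos(a)]])
    def P(x,y,z): return np.r_[M@[x,y]+c,z+dz]
    pts=[P(-62,72,10),P(-62,-72,10),P(-62,-72,32),P(-58,68,68),P(-58,-68,68),P(58,-68,68),P(58,68,68)]
    for u in proj(e,pts): cv2.drawMarker(im,tuple(int(v) for v in ((u-[250,170])*5).round()),col,cv2.MARKER_CROSS,14,1)
cv2.imwrite("pics/p8.png",im)
E
```

```text
(no output)
```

View pics/p8.png

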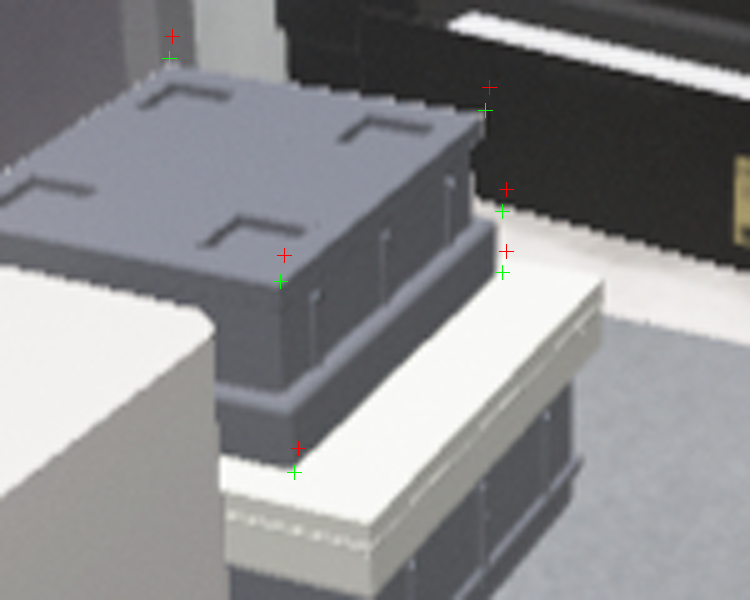

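The green crosses (home height) lie on the box's corners within about 1 to 2 px, while the red ones (still on the lid) sit about 5 px above. All four upper-lid corners agree, so the box is down and level. Handing in.

```bash
python3 -c "
from station import ctrl
s=ctrl.state(); print(s['contact_force'],s['time_s']); print(ctrl.sign_off())"
```

```text
[ 0.13298613 -0.09136958  0.46516023] 12.9667
the job is handed in; nothing more can be done
None
```

The small box is in its recesses and level, as far as the cameras can show, and the job is handed in at about 13 s of the 72 s allowed. `sign_off` reported no verdict.

**What I did:** I pushed the front of the base band back until the box stopped square against the lip, with a force of about 16 N along x. Then I pushed its right side about 13 mm to the left, with about 7 N, until it dropped in. I pulled the tool clear to one side before the last checks.

**What the last checks showed:**
- **Height:** the top of the box is at about 142 mm, 8 mm lower than at the start. That is the fully home height by apparent size. Triangulating the two front corners gave about 140 mm at both.
- **Level:** all four top corners and the visible base band corners match the home height within 1 to 2 pixels in the side view. The raised position would sit about 5 pixels off.
- **Contact:** the tool force is near zero. The tool stayed well above the timer, dish and marker throughout.

**One disagreement:** my first camera estimate of the recess position is about 4 mm in x and 2 mm in y from where the box settled. The stop against the lip and the drop suggest that estimate was biased. I did not resolve it further.

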